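Find the sugar tin in the caddy by its weight

TASK

The wooden caddy on the worktop holds three look-alike closed tins of tea, coffee and sugar, and the sugar tin is by far the heaviest. Lift the loose cover off, lay it down right way up on the bare worktop clear of the caddy and let go of it, then find the sugar by hefting the tins, and finish while holding the sugar tin up in the gripper, upright and still, its bottom at least 15 cm above the worktop, with the other two tins standing fully down in wells of the caddy. Keep the tins upright, do not drop tins or cover, and leave the beaker, jam jar, teaspoon and sauce bottle where they are.

Things in the scene. Friction and masses are not known exactly. Their poses are not given: they have to be found in the camera images.
- caddy: Low base of the light wooden caddy, 104 (x) by 274 mm (y), fixed; origin at the centre of its underside, y along its length. Wall top at z = 46 mm; inside it a dark liner rises to 54 mm and locates the cover. Three round wells in a row along y, 78 mm apart, 66 mm wide (floor z = 8 mm, mouth z = 20 mm). Tins seated in them reach z = 108 mm. The worktop to its right (-y) is bare.
- cover: Loose deep cover, light wood, open below, 104 x 274 x 77 mm; origin at the centre of its lower rim, y along its length. Starts on the caddy's wall top (z = 46 mm), 2 mm play round the liner; raise 65 mm to clear the tins. About 0.35 kg. Dark handle bar on top, along y, 13 mm wide, 14 high, 100 long, its centre 103 mm above the origin, 26 mm above the cover's top.
- tin_a: Closed round tin, dark green enamel with a shut, flush steel lid (never comes off): 59 mm diameter, 100 mm tall, straight sides, 0.1 to 0.6 kg; origin at the centre of its underside, z up its axis. Looks like the other two; the sugar tin weighs at least 0.19 kg more than either. At first under the cover in a well; which tin stands in which well changes.
- tin_b: Closed round tin, dark green enamel with a shut, flush steel lid (never comes off): 59 mm diameter, 100 mm tall, straight sides, 0.1 to 0.6 kg; origin at the centre of its underside, z up its axis. Looks like the other two; the sugar tin weighs at least 0.19 kg more than either. At first under the cover in a well; which tin stands in which well changes.
- tin_c: Closed round tin, dark green enamel with a shut, flush steel lid (never comes off): 59 mm diameter, 100 mm tall, straight sides, 0.1 to 0.6 kg; origin at the centre of its underside, z up its axis. Looks like the other two; the sugar tin weighs at least 0.19 kg more than either. At first under the cover in a well; which tin stands in which well changes.
- well_1 (a point): Centre of the floor of the well at the caddy's +y end, 78 mm from the middle one.
- well_2 (a point): Centre of the floor of the caddy's middle well.
- well_3 (a point): Centre of the floor of the well at the caddy's -y end.
- beaker: Bystander: blue drinking beaker, 72 mm wide, 98 mm tall, behind the caddy; origin at the centre of its underside.
- jam: Bystander: jar of red jam with a white lid, 75 mm wide, 112 mm tall, behind the caddy; origin at the centre of its underside.
- spoon: Bystander: teaspoon with a red handle, 132 mm long, lying flat behind the caddy; origin at its middle, underside.
- sauce: Bystander: dark sauce bottle with a yellow cap, 58 mm wide, 208 mm tall, behind and to the right; origin at the centre of its underside.

How it is judged:
On the way:
1. The cover lies on the worktop, right way up, clear of the caddy and let go, with all three tins still standing in the wells (height (world z) of cover below 0.006 m and angle between cover's own z axis and vertical below 0.06 rad and linear speed of cover below 0.03 m/s and contact force between cover and the fingers below 0.1 N and contact force between cover and caddy below 0.1 N and z of each of tin_a, tin_b, tin_c in the frame of caddy below 0.012 m and angle between each of tin_a, tin_b, tin_c's own z axis and vertical below 0.08 rad and x of tin_a in the frame of caddy between -0.007 and 0.007 m and horizontal distance between each of tin_a, tin_b, tin_c and caddy below 0.086 m and x of tin_b in the frame of caddy between -0.007 and 0.007 m and x of tin_c in the frame of caddy between -0.007 and 0.007 m), for 0.2 s.
At the end, for the whole second after the job is handed in: Sugar (heaviest) tin gripped, underside over 13.5 cm up, within 0.25 rad of upright, under 3 cm/s, nothing else bearing it; other two released, upright in wells (at most 4 mm off the floor), each weighing under 3.2 N there; cover flat on the worktop, right way up, released (((height (world z) of tin_a above 0.135 m and angle between tin_a's own z axis and vertical below 0.25 rad and linear speed of tin_a below 0.03 m/s and contact force between tin_a and the fingers above 1 N and contact force between tin_a and caddy below 0.05 N and contact force between tin_a and cover below 0.05 N and contact force between tin_a and tin_b below 0.05 N and contact force between tin_a and tin_c below 0.05 N and z of each of tin_b, tin_c in the frame of caddy below 0.012 m and angle between each of tin_b, tin_c's own z axis and vertical below 0.08 rad and x of tin_b in the frame of caddy between -0.007 and 0.007 m and horizontal distance between each of tin_b, tin_c and caddy below 0.086 m and x of tin_c in the frame of caddy between -0.007 and 0.007 m and contact force between each of tin_b, tin_c and the fingers below 0.1 N and contact force between each of tin_b, tin_c and caddy below 3.2 N) or (height (world z) of tin_b above 0.135 m and angle between tin_b's own z axis and vertical below 0.25 rad and linear speed of tin_b below 0.03 m/s and contact force between tin_b and the fingers above 1 N and contact force between tin_b and caddy below 0.05 N and contact force between tin_b and cover below 0.05 N and contact force between tin_b and tin_a below 0.05 N and contact force between tin_b and tin_c below 0.05 N and z of each of tin_a, tin_c in the frame of caddy below 0.012 m and angle between each of tin_a, tin_c's own z axis and vertical below 0.08 rad and x of tin_a in the frame of caddy between -0.007 and 0.007 m and horizontal distance between each of tin_a, tin_c and caddy below 0.086 m and x of tin_c in the frame of caddy between -0.007 and 0.007 m and contact force between each of tin_a, tin_c and the fingers below 0.1 N and contact force between each of tin_a, tin_c and caddy below 3.2 N) or (height (world z) of tin_c above 0.135 m and angle between tin_c's own z axis and vertical below 0.25 rad and linear speed of tin_c below 0.03 m/s and contact force between tin_c and the fingers above 1 N and contact force between tin_c and caddy below 0.05 N and contact force between tin_c and cover below 0.05 N and contact force between tin_c and tin_a below 0.05 N and contact force between tin_c and tin_b below 0.05 N and z of each of tin_a, tin_b in the frame of caddy below 0.012 m and angle between each of tin_a, tin_b's own z axis and vertical below 0.08 rad and x of tin_a in the frame of caddy between -0.007 and 0.007 m and horizontal distance between each of tin_a, tin_b and caddy below 0.086 m and x of tin_b in the frame of caddy between -0.007 and 0.007 m and contact force between each of tin_a, tin_b and the fingers below 0.1 N and contact force between each of tin_a, tin_b and caddy below 3.2 N)) and height (world z) of cover below 0.006 m and angle between cover's own z axis and vertical below 0.06 rad and linear speed of cover below 0.03 m/s and contact force between cover and the fingers below 0.1 N and contact force between cover and caddy below 0.1 N); the arm keeps its last pose, push and grip.
It fails at once if A tin is tipped far from upright (angle between any of tin_a, tin_b, tin_c's own z axis and vertical above 0.6 rad).
It fails at once if A tin or the cover is dropped (moves at over 0.5 m/s with no finger on it) ((contact force between tin_a and the fingers below 0.05 N and linear speed of tin_a above 0.5 m/s) or (contact force between tin_b and the fingers below 0.05 N and linear speed of tin_b above 0.5 m/s) or (contact force between tin_c and the fingers below 0.05 N and linear speed of tin_c above 0.5 m/s) or (contact force between cover and the fingers below 0.05 N and linear speed of cover above 0.5 m/s)).
It fails at once if A bystander is moved by more than 3 cm (distance of any of beaker, jam, spoon, sauce from where it was at the start of the episode above 0.03 m).
It also fails if it takes over 72 s, if anything falls off the work surface, if the arm or the gripper's body presses on something with over 40 N, if the wrist force passes 120 N, or if a joint passes its speed limit or range.

ROBOT

A 6-joint arm with a two-finger parallel gripper is mounted at the origin on a cart in front of the work surface, level with it; the furniture and walls round the work are solid. World frame = base frame: x ahead of the robot, y to its left, z up, the work surface at z = 0. Lengths are in m, angles in rad, forces in N, time in s.
With the tool pointing down it reaches from about 0.425 to 1.125 m from the base axis. Payload 14.9 kg.
Tool frame: the origin (TCP) lies between the finger pads; the fingertips stand 22 mm ahead of it and the grasp point (between the pads) lies 3 mm ahead of it (env.nose_length is the distance from the TCP to the fingertips, in m); z points along the fingers, y is the direction in which the jaws open and shut (so a half turn about z gives the same grasp; the last joint's range is limited). The gripper opens to 91 mm and grips with 3 to 60 N. Pads are 32 mm wide; open, the fingers measure 118 mm over their backs; the gripper's body (76 mm by 178 mm) begins 60 mm behind the grasp point.
Start: joints at [-1.229, 0.379, 1.734, -0, 1.028, -0.033], TCP at [0.256, -0.651, 0.236] pointing down, gripper open.
Joint ranges: [-2.77, 2.77], [-0.74, 2.19], [0, 2.66], [-1.06, 4.2], [0.31, 2.87], [-3.08, 3.08]. Speed limits (rad/s): [1.89, 1.89, 2.39, 3.14, 3.14, 3.14].

INTERFACE

Orientations are given as a unit quaternion [x, y, z, w].
In Python, from station import env gives the robot as it stands.
- The arm moves only by the tool servo_tool, never from a script. Its argument "rows" is a list of rows, each an object of numbers: "dx", "dy", "dz": the shift along the world's x, y, z in cm; "roll": the turn about the world's z in rad. In form: [{"dx": .., "dy": .., "dz": .., "roll": ..}, ...]. A call has 1 to 8 rows; each row shifts and turns the commanded pose from where the row before left it; what a row does not reach is not made up. A row lasts 1/10 s, in which the tool goes at most 50 mm and 8.59 degrees, less where a joint would pass 70% of its speed; a pose out of reach is approached as far as the arm can. A call is refused whole if a number of a shift passes 5 or a number of a turn 0.15, either way. A call with a gripper value outside its range is refused whole. "gripper" is the opening, from -1 (shut) to 1 (fully open), set as the call begins (left out, the last holds). The fingers move at their own pace and stop on an object; "squeeze" is the grip in N (left out, the last holds). Time passes only in rows, so rows that do not move let the fingers close. It gives the time, the measured TCP pose, the force and the opening at its end, in the units of the state.
- env.get_obs(): the state, without advancing time (a new reading comes with each control period).
- env.camera(name): name is "scene" or "top" or "wrist"; returns the picture (384x512x3 uint8, red, green, blue); there is no depth.
- env.camera_info(name): a dict with "fov_y" (degrees; the focal length in pixels is half the picture's height over the tangent of half this angle, whatever the lens; pixels are square), "cx", "cy" (the principal point, pixels), "R" (3x3) and "t" (3): a world point X has camera coordinates R X + t. Camera axes: x right, y down, z forward; pixel columns grow to the right and rows downward; lengths in m; the calibration is good to about 2 mm. A picture is of the moment at which its call begins: read the wrist's pose just before it. camera_info takes no time and is no camera call; for the wrist camera it gives the pose at the moment of the call.
- env.job_done(): hands the job in, once; it reports no verdict.
The state is a dict: "time_s": time; "joint_positions": joint angles; "qvel": joint speeds; "tau": joint torques, N m; "tcp_pos": TCP position; "tool_rot": TCP orientation; "wrist_force": force on the tool from outside, world axes, zero at the start; "torque": the same for the moment, N m; "finger_gap": opening from 0.0 (shut) to 1.0 (fully open).
Only numpy, scipy, OpenCV 4.12 (cv2) and the standard library are available. Lean on these libraries where they do the work, as an engineer would, in place of code of your own. Each camera call takes 0.05 s, during which the arm holds its last target.

## Working session

There is one attempt and no reset: what is moved stays moved. The work goes in short steps, Python scripts to look and compute and a tool call to move; the robot and the scene stay as the last step left them, time stands still between calls to the robot, and variables do not carry over. Pictures are saved under pics/ and viewed, and the job is handed in when it is done.

Besides the shell and the picture viewer there is one more tool, called after "Request:" by a JSON object that holds its "fn" and its "kwargs". servo_tool: Moves the arm, as the interface text tells. Its arguments: {"type":"object","properties":{"rows":{"type":"array"},"gripper":{"type":"number"},"squeeze":{"type":"number"}},"required":["rows"]}

```bash
mkdir -p pics
python3 - <<'E'
from station import env
import cv2,json
print(env.get_obs())
for n in("scene","top"):
    im=env.camera(n); cv2.imwrite(f"pics/{n}0.png",im[:,:,::-1]); print(n,env.camera_info(n))
print(env.camera_info("wrist"),env.nose_length)
E
```

```text
{'time_s': 0.0, 'joint_positions': array([-1.22935820e+00,  3.79406174e-01,  1.73475810e+00, -5.31100784e-06,
        1.02850818e+00, -3.33284270e-02]), 'qvel': array([ 1.52443719e-03, -2.21677479e-05, -1.00088123e-03,  1.46086805e-03,
       -1.79560744e-03, -8.96500391e-04]), 'tau': array([ 1.15163301e-03, -7.63725257e+01, -4.34362113e+01,  6.51396113e-02,
        4.24883841e-02, -9.43366558e-05]), 'tcp_pos': array([ 0.25609247, -0.65108341,  0.23530115]), 'tool_rot': array([ 9.82494666e-01,  1.86289937e-01, -8.50924299e-05, -5.33156877e-04]), 'wrist_force': array([ 0.04974492, -0.37551983, -0.21786325]), 'torque': array([-0.0143363 , -0.01521802,  0.00069081]), 'finger_gap': 0.9977477992801084}
scene {'fov_y': 47.37827413005489, 'cx': 258.4093426300935, 'cy': 191.4190456493764, 'R': array([[-0.52512868, -0.85072999, -0.02232382],
       [-0.36259606,  0.24739665, -0.89850932],
       [ 0.76991166, -0.46373848, -0.43838642]]), 't': array([0.28648213, 0.26648178, 0.41486495])}
top {'fov_y': 56.67397928646193, 'cx': 254.15047949303278, 'cy': 191.2946388308909, 'R': array([[ 0.01093975, -0.99845723, -0.05443787],
       [-0.99087263, -0.0035095 , -0.13475579],
       [ 0.13435684,  0.05541519, -0.98938233]]), 't': array([-0.04160955,  0.61423933,  0.82653757])}
{'fov_y': 67.5151849549739, 'cx': 252.077535605031, 'cy': 192.128646203982, 'R': array([[ 0.36735895, -0.93007713, -0.0019848 ],
       [-0.89091541, -0.35250212,  0.28637735],
       [-0.26705267, -0.10343499, -0.95811485]]), 't': array([-0.6987663 , -0.03320551,  0.39288074])} 0.022
```

View pics/scene0.png

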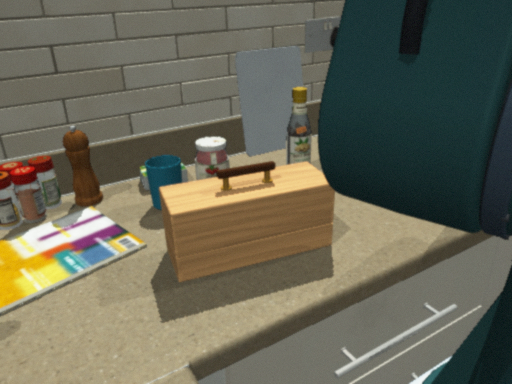

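View pics/top0.png

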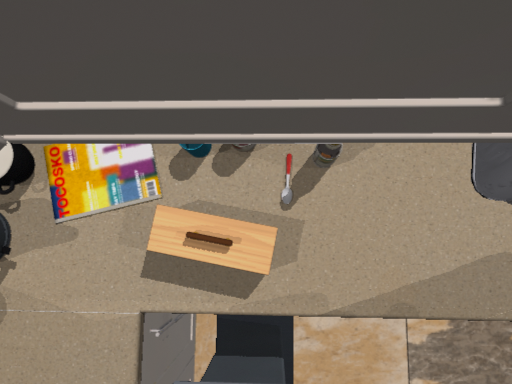

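```bash
cat > h.py <<'E'
import numpy as np,cv2
from station import env
def K(n):
    c=env.camera_info(n); f=192/np.tan(np.radians(c['fov_y']/2)); return c,f
def ray(n,u,v,z,c=None):
    c,f=(K(n) if c is None else (c,192/np.tan(np.radians(c['fov_y']/2))))
    d=np.array(c['R']).T@np.array([(u-c['cx'])/f,(v-c['cy'])/f,1]); o=-np.array(c['R']).T@c['t']
    return o+d*(z-o[2])/d[2]
def proj(n,X):
    c,f=K(n); p=np.array(c['R'])@np.array(X)+c['t']; return np.array([f*p[0]/p[2]+c['cx'],f*p[1]/p[2]+c['cy']])
def crop(n,im,x0,x1,y0,y1,s,fn):
    o=im[y0:y1,x0:x1,::-1]; cv2.imwrite(fn,cv2.resize(o,None,fx=s,fy=s,interpolation=cv2.INTER_CUBIC))
E
python3 - <<'E'
from h import *
im=cv2.imread("pics/top0.png")[:,:,::-1]; crop("top",im,140,300,190,290,5,"pics/topc.png")
im=cv2.imread("pics/scene0.png")[:,:,::-1]; crop("scene",im,150,350,150,290,4,"pics/scc.png")
for n in("top","scene"):
    c,f=K(n); print(n,-c['R'].T@c['t'],f)
print(proj("top",[0.256,-.651,.236]))
for p in[(10,312),(500,320),(255,145)]: print(ray("top",*p,0))
E
```

```text
top [ 0.49803716 -0.08519242  0.89826884] 356.03186314369503
scene [-0.07234414  0.37018108  0.42770289] 437.6136189442692
[614.38223158 390.60911673]
[0.30980092 0.5800633  0.        ]
[ 0.31742179 -0.61572167  0.        ]
[ 0.74129826 -0.0357602   0.        ]
```

View pics/topc.png

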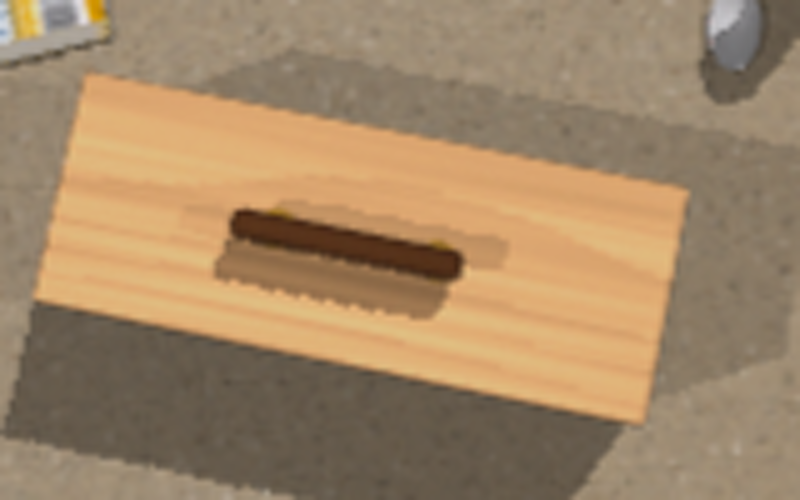

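View pics/scc.png

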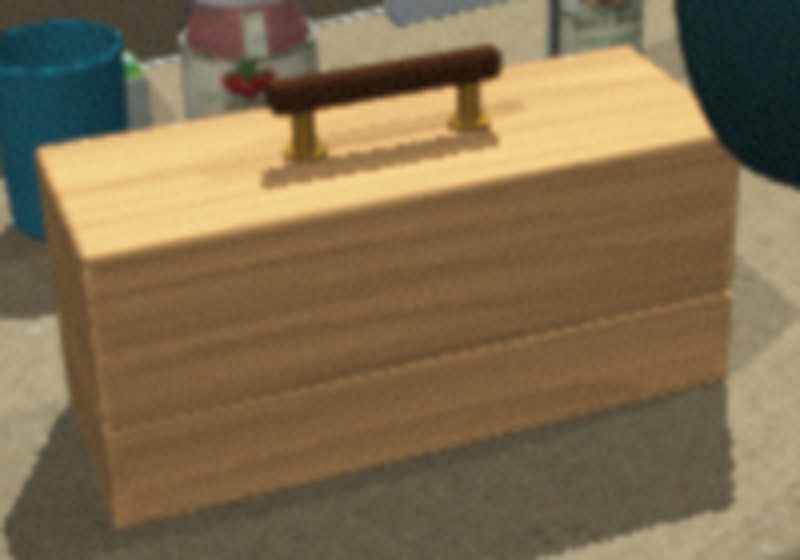

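Run:
```python
from h import *
P=[ray("top",140+u/5-.4,190+v/5-.4,.123)[:2] for u,v in[(88,73),(687,190),(643,424),(35,302)]]
P=np.array(P);print(P,P.mean(0))
print([np.linalg.norm(P[i]-P[(i+1)%4]) for i in range(4)])
d=(P[0]+P[3]-P[1]-P[2])/2; print("yaw of y axis",np.degrees(np.arctan2(-d[0],d[1])))
a=ray("top",140+238/5-.4,190+223/5-.4,.156);b=ray("top",140+456/5-.4,190+266/5-.4,.156);print("bar",a,b,(a+b)/2,np.degrees(np.arctan2(-(a-b)[0],(a-b)[1])))
c=P.mean(0)
# scene check
for X in ([*P[0],.123],[*P[3],.123],[*P[2],.123],[*P[3],0.],[*P[2],0]): 
    q=proj("scene",X); print((q-[150,150])*4+1.5)
# jam/beaker/sauce top est. in top view
for n,u,v,z in[("spoonbowl",287,200,0),("spoonend",290,155,0),("beaker low edge",197,156,0),("sauce",326,157,0)]: print(n,ray("top",u,v,z))
```

```text
[[ 0.57359835  0.17378088]
 [ 0.52423646 -0.09214089]
 [ 0.42490312 -0.07367654]
 [ 0.47285013  0.19249812]] [0.49889702 0.05011539]
[np.float64(0.2704643863245974), np.float64(0.10103486140471193), np.float64(0.27045862003763327), np.float64(0.10247214462647385)]
yaw of y axis -10.363632961210099
bar [0.50764915 0.09582763 0.156     ] [0.49087127 0.00369887 0.156     ] [0.49926021 0.04976325 0.156     ] -10.321219158196579
[ 34.31949405 145.29093687]
[ 81.77179554 255.65863817]
[733.93656554 127.59750474]
[116.36977607 529.25180061]
[719.37111321 379.58950994]
spoonbowl [ 0.59809938 -0.11831947  0.        ]
spoonend [ 0.71453693 -0.12617565  0.        ]
beaker low edge [0.7123967  0.11542943 0.        ]
sauce [ 0.70910653 -0.21777998  0.        ]
```

Request:
{"fn": "servo_tool", "kwargs": {"rows": [{"dx": 1.2,"dy": 3.5,"dz": 0.5,"roll": 0.127},{"dx": 1.2,"dy": 3.5,"dz": 0.5,"roll": 0.127},{"dx": 1.2,"dy": 3.5,"dz": 0.5,"roll": 0.127},{"dx": 1.2,"dy": 3.5,"dz": 0.5,"roll": 0.127},{"dx": 1.2,"dy": 3.5,"dz": 0.5,"roll": 0.127},{"dx": 1.2,"dy": 3.5,"dz": 0.5,"roll": 0.127},{"dx": 1.2,"dy": 3.5,"roll": 0.127},{"dx": 1.2,"dy": 3.5,"roll": 0.127}], "gripper": 1, "squeeze": 30}}

```text
validation failed for argument at $.ro...
```

Request:
{"fn": "servo_tool", "kwargs": {"rows": [{"dx": 1.2,"dy": 3.5},{"dx": 1.2,"dy": 3.5},{"dx": 1.2,"dy": 3.5},{"dx": 1.2,"dy": 3.5},{"dx": 1.2,"dy": 3.5},{"dx": 1.2,"dy": 3.5},{"dx": 1.2,"dy": 3.5},{"dx": 1.2,"dy": 3.5}]}}

```text
validation failed for argument at $.ro...
```

Request:
{"fn": "servo_tool", "kwargs": {"rows": [{"dx": 1.2,"dy": 3.5},{"dx": 1.2,"dy": 3.5},{"dx": 1.2,"dy": 3.5},{"dx": 1.2,"dy": 3.6},{},{}]}}

```text
validation failed for argument at $.ro...
```

Run:
```python
from h import *
o=env.get_obs(); print(o)
im=env.camera("wrist"); cv2.imwrite("pics/w1.png",im[:,:,::-1]); np.save("w1.npy",env.camera_info("wrist"),allow_pickle=True)
from scipy.spatial.transform import Rotation as R
print(R.from_quat(o['tool_rot']).as_matrix())
```

```text
{'time_s': 0.1, 'joint_positions': array([-1.22926688e+00,  3.79349570e-01,  1.73474128e+00,  1.96610285e-06,
        1.02852448e+00, -3.32901559e-02]), 'qvel': array([-9.18708770e-04, -9.81944310e-04, -7.99927894e-04,  4.35471205e-04,
       -8.52232816e-05, -1.25852158e-03]), 'tau': array([-1.81937039e-04, -7.65036821e+01, -4.35292590e+01,  6.52037887e-02,
        3.97897465e-02, -2.99888677e-05]), 'tcp_pos': array([ 0.25615695, -0.65106955,  0.23534906]), 'tool_rot': array([ 9.82490089e-01,  1.86314153e-01, -7.76639478e-05, -5.05407098e-04]), 'wrist_force': array([-1.21372628, -0.26512377, -0.61327136]), 'torque': array([ 0.0200509 , -0.00101322, -0.02054474]), 'finger_gap': 0.9998586117739505}
[[ 9.30574061e-01  3.66103539e-01 -3.40937108e-04]
 [ 3.66103696e-01 -9.30573562e-01  9.64175143e-04]
 [ 3.57208724e-05 -1.02205471e-03 -9.99999477e-01]]
```

View pics/w1.png

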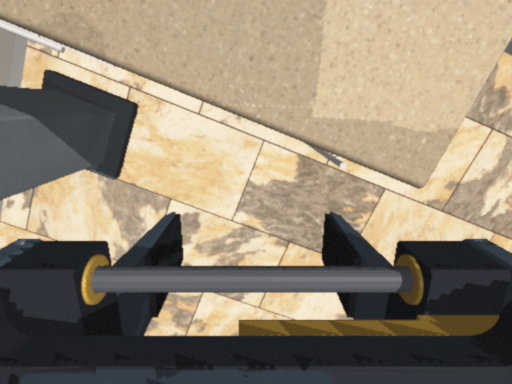

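Request:
{"fn": "servo_tool", "kwargs": {"rows": [{"dx": 1.2,"dy": 3.5,"dz": 0.5,"roll": 0.127},{"dx": 1.2,"dy": 3.5,"dz": 0.5,"roll": 0.127},{"dx": 1.2,"dy": 3.5,"dz": 0.5,"roll": 0.127},{"dx": 1.2,"dy": 3.5,"dz": 0.5,"roll": 0.127},{"dx": 1.2,"dy": 3.5,"dz": 0.5,"roll": 0.127},{"dx": 1.2,"dy": 3.5,"dz": 0.5,"roll": 0.127},{"dx": 1.2,"dy": 3.5,"dz": 0.0,"roll": 0.127},{"dx": 1.2,"dy": 3.5,"dz": 0.0,"roll": 0.127}], "gripper": 1, "squeeze": 30}}

```text
time_s: 0.95
tcp_pos: [0.3525, -0.37, 0.266]
tool_rot: [0.766, 0.643, 0.0, 0.0]
wrist_force: [0.0, -1.0, -0.5]
finger_gap: 1.004
```

Request:
{"fn": "servo_tool", "kwargs": {"rows": [{"dx": 1.2,"dy": 3.5,"dz": 0,"roll": 0},{"dx": 1.2,"dy": 3.5,"dz": 0,"roll": 0},{"dx": 1.2,"dy": 3.5,"dz": 0,"roll": 0},{"dx": 1.2,"dy": 3.5,"dz": 0,"roll": 0},{"dx": 1.2,"dy": 3.5,"dz": 0,"roll": 0},{"dx": 1.2,"dy": 3.5,"dz": 0,"roll": 0},{"dx": 1.2,"dy": 3.5,"dz": 0,"roll": 0},{"dx": 1.2,"dy": 3.5,"dz": 0,"roll": 0}]}}

```text
time_s: 1.75
tcp_pos: [0.4484, -0.0899, 0.266]
tool_rot: [0.768, 0.641, 0.0, 0.0]
wrist_force: [0.6, -1.2, 0.7]
finger_gap: 1.0
```

Request:
{"fn": "servo_tool", "kwargs": {"rows": [{"dx": 1.2,"dy": 3.5,"dz": 0,"roll": 0},{"dx": 1.2,"dy": 3.5,"dz": 0,"roll": 0},{"dx": 1.2,"dy": 3.5,"dz": 0,"roll": 0},{"dx": 1.2,"dy": 3.5,"dz": 0,"roll": 0},{"dx": 0,"dy": 0,"dz": 0,"roll": 0},{"dx": 0,"dy": 0,"dz": 0,"roll": 0}]}}

```text
time_s: 2.35
tcp_pos: [0.496, 0.049, 0.2657]
tool_rot: [0.767, 0.641, -0.0, -0.0]
wrist_force: [0.1, 0.3, 0.3]
finger_gap: 1.001
```

Run:
```python
from h import *
from scipy.spatial.transform import Rotation as R
o=env.get_obs(); print(o['time_s'],o['tcp_pos'],o['wrist_force'],R.from_quat(o['tool_rot']).as_matrix(),o['joint_positions'])
im=env.camera("wrist"); cv2.imwrite("pics/w2.png",im[:,:,::-1])
for X in ((.499,.050,.149),(.508,.0992,.149),(.490,.0008,.149)): print(proj("wrist",X))
```

```text
2.35 [0.49604672 0.04902048 0.26566073] [0.14254305 0.29012417 0.34764724] [[ 1.77315163e-01  9.84153909e-01 -6.45028705e-04]
 [ 9.84154082e-01 -1.77315302e-01 -1.64166127e-04]
 [-2.75938195e-04 -6.05698489e-04 -9.99999778e-01]] [ 5.18064417e-02  1.60001622e-02  2.11591394e+00 -1.54123908e-04
  1.01033122e+00  2.30146216e-01]
[254.90966257 192.54113621]
[255.21950309 140.25636014]
[254.63016079 239.70632944]
```

View pics/w2.png

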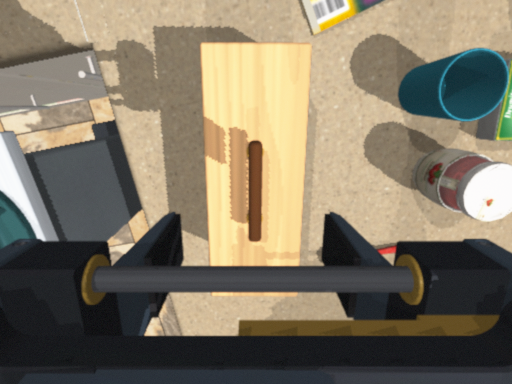

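Request:
{"fn": "servo_tool", "kwargs": {"rows": [{"dx": 0.3,"dy": 0.1,"dz": -1.5,"roll": 0},{"dx": 0,"dy": 0,"dz": -2.5,"roll": 0},{"dx": 0,"dy": 0,"dz": -2.5,"roll": 0},{"dx": 0,"dy": 0,"dz": -2,"roll": 0},{"dx": 0,"dy": 0,"dz": -1.5,"roll": 0},{"dx": 0,"dy": 0,"dz": -1.2,"roll": 0},{"dx": 0,"dy": 0,"dz": 0,"roll": 0}]}}

```text
time_s: 3.1
tcp_pos: [0.4983, 0.0488, 0.1527]
tool_rot: [0.768, 0.64, -0.001, -0.001]
wrist_force: [-0.5, -0.1, 0.4]
finger_gap: 0.999
```

Request:
{"fn": "servo_tool", "kwargs": {"rows": [{"dx": 0,"dy": 0,"dz": 0,"roll": 0},{"dx": 0,"dy": 0,"dz": 0,"roll": 0},{"dx": 0,"dy": 0,"dz": 0,"roll": 0},{"dx": 0,"dy": 0,"dz": 0,"roll": 0},{"dx": 0,"dy": 0,"dz": 0,"roll": 0},{"dx": 0,"dy": 0,"dz": 0,"roll": 0},{"dx": 0,"dy": 0,"dz": 0,"roll": 0},{"dx": 0,"dy": 0,"dz": 0,"roll": 0}], "gripper": -1, "squeeze": 30}}

```text
time_s: 3.9
tcp_pos: [0.4993, 0.0496, 0.1539]
tool_rot: [0.768, 0.641, 0.0, -0.0]
wrist_force: [-0.2, -0.2, 1.0]
finger_gap: 0.328
```

Request:
{"fn": "servo_tool", "kwargs": {"rows": [{"dx": 0,"dy": 0,"dz": 0,"roll": 0},{"dx": 0,"dy": 0,"dz": 0,"roll": 0},{"dx": 0,"dy": 0,"dz": 0,"roll": 0},{"dx": 0,"dy": 0,"dz": 0,"roll": 0},{"dx": 0,"dy": 0,"dz": 0,"roll": 0},{"dx": 0,"dy": 0,"dz": 0,"roll": 0}]}}

```text
time_s: 4.5
tcp_pos: [0.4991, 0.0496, 0.1538]
tool_rot: [0.768, 0.641, -0.0, -0.0]
wrist_force: [-0.5, 1.1, -1.9]
finger_gap: 0.137
```

Request:
{"fn": "servo_tool", "kwargs": {"rows": [{"dx": 0,"dy": 0,"dz": 0.4,"roll": 0},{"dx": 0,"dy": 0,"dz": 0.8,"roll": 0},{"dx": 0,"dy": 0,"dz": 1.2,"roll": 0},{"dx": 0,"dy": 0,"dz": 1.6,"roll": 0},{"dx": 0,"dy": 0,"dz": 1.6,"roll": 0},{"dx": 0,"dy": 0,"dz": 1.6,"roll": 0},{"dx": 0,"dy": 0,"dz": 1.6,"roll": 0},{"dx": 0,"dy": 0,"dz": 1.6,"roll": 0}]}}

```text
time_s: 5.3
tcp_pos: [0.4993, 0.0496, 0.2597]
tool_rot: [0.768, 0.641, 0.0, 0.0]
wrist_force: [-0.5, 0.2, -3.7]
finger_gap: 0.139
```

Run:
```python
from h import *
o=env.get_obs(); print(o['time_s'],o['tcp_pos'],o['wrist_force'],o['torque'],o['finger_gap'])
for n in("scene","top"): cv2.imwrite(f"pics/{n}3.png",env.camera(n)[:,:,::-1])
a=cv2.imread("pics/scene3.png");b=cv2.imread("pics/top3.png");cv2.imwrite("pics/c3.png",cv2.resize(np.hstack([a,b]),(800,300)))
```

```text
5.3 [0.499262   0.04958981 0.25968343] [-0.4605825   0.17889444 -3.72748968] [ 0.01485822 -0.07190315 -0.02795666] 0.13943423361257207
```

View pics/c3.png

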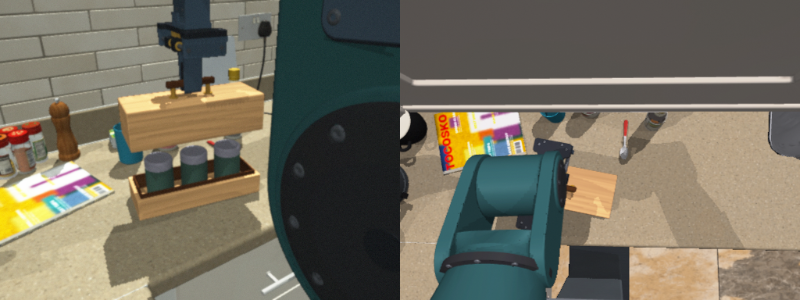

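Request:
{"fn": "servo_tool", "kwargs": {"rows": [{"dx": 0,"dy": -1,"dz": 0.5,"roll": 0},{"dx": 0,"dy": -2,"dz": 0.5,"roll": 0},{"dx": -0.4,"dy": -3,"dz": 0,"roll": 0},{"dx": -0.4,"dy": -3,"dz": 0,"roll": 0},{"dx": -0.4,"dy": -3,"dz": 0,"roll": 0},{"dx": -0.4,"dy": -3,"dz": 0,"roll": 0},{"dx": -0.4,"dy": -3,"dz": 0,"roll": 0},{"dx": -0.4,"dy": -3,"dz": 0,"roll": 0}]}}

```text
time_s: 6.2
tcp_pos: [0.4743, -0.1621, 0.2674]
tool_rot: [0.768, 0.641, -0.0, -0.0]
wrist_force: [0.5, 0.5, -3.4]
finger_gap: 0.138
```

Request:
{"fn": "servo_tool", "kwargs": {"rows": [{"dx": -0.4,"dy": -3,"dz": 0,"roll": 0},{"dx": -0.4,"dy": -3,"dz": 0,"roll": 0},{"dx": -0.4,"dy": -3,"dz": 0,"roll": 0},{"dx": -0.4,"dy": -2.5,"dz": 0,"roll": 0},{"dx": 0,"dy": -1.5,"dz": -1,"roll": 0},{"dx": 0,"dy": -0.5,"dz": -2,"roll": 0},{"dx": 0,"dy": 0,"dz": -2.5,"roll": 0},{"dx": 0,"dy": 0,"dz": -2.5,"roll": 0}]}}

```text
time_s: 7.0
tcp_pos: [0.4587, -0.2954, 0.1861]
tool_rot: [0.768, 0.641, -0.0, -0.0]
wrist_force: [-0.1, -0.8, -3.9]
finger_gap: 0.14
```

Request:
{"fn": "servo_tool", "kwargs": {"rows": [{"dx": 0,"dy": 0,"dz": -2,"roll": 0},{"dx": 0,"dy": 0,"dz": -1.5,"roll": 0},{"dx": 0,"dy": 0,"dz": -1,"roll": 0},{"dx": 0,"dy": 0,"dz": -1,"roll": 0},{"dx": 0,"dy": 0,"dz": 0,"roll": 0},{"dx": 0,"dy": 0,"dz": 0,"roll": 0}]}}

```text
time_s: 7.6
tcp_pos: [0.4595, -0.2956, 0.1333]
tool_rot: [0.768, 0.641, 0.0, 0.0]
wrist_force: [-0.2, -0.3, -3.4]
finger_gap: 0.138
```

Request:
{"fn": "servo_tool", "kwargs": {"rows": [{"dx": 0,"dy": 0,"dz": -0.8,"roll": 0},{"dx": 0,"dy": 0,"dz": -0.8,"roll": 0},{"dx": 0,"dy": 0,"dz": -0.4,"roll": 0},{"dx": 0,"dy": 0,"dz": -0.2,"roll": 0},{"dx": 0,"dy": 0,"dz": -0.2,"roll": 0},{"dx": 0,"dy": 0,"dz": -0.1,"roll": 0},{"dx": 0,"dy": 0,"dz": 0,"roll": 0},{"dx": 0,"dy": 0,"dz": 0,"roll": 0}]}}

```text
time_s: 8.4
tcp_pos: [0.4594, -0.2955, 0.1081]
tool_rot: [0.768, 0.641, 0.0, 0.0]
wrist_force: [0.2, -0.1, -3.0]
finger_gap: 0.139
```

Request:
{"fn": "servo_tool", "kwargs": {"rows": [{"dx": 0,"dy": 0,"dz": -0.1,"roll": 0},{"dx": 0,"dy": 0,"dz": 0,"roll": 0},{"dx": 0,"dy": 0,"dz": 0,"roll": 0}]}}

```text
time_s: 8.7
tcp_pos: [0.4592, -0.2955, 0.1076]
tool_rot: [0.768, 0.641, -0.0, -0.0]
wrist_force: [-6.8, 2.5, 10.6]
finger_gap: 0.14
```

Request:
{"fn": "servo_tool", "kwargs": {"rows": [{"dx": 0,"dy": 0,"dz": 0,"roll": 0},{"dx": 0,"dy": 0,"dz": 0,"roll": 0},{"dx": 0,"dy": 0,"dz": 0,"roll": 0},{"dx": 0,"dy": 0,"dz": 0,"roll": 0},{"dx": 0,"dy": 0,"dz": 0,"roll": 0},{"dx": 0,"dy": 0,"dz": 0,"roll": 0},{"dx": 0,"dy": 0,"dz": 0,"roll": 0},{"dx": 0,"dy": 0,"dz": 0,"roll": 0}], "gripper": 1}}

```text
time_s: 9.5
tcp_pos: [0.4593, -0.2954, 0.1069]
tool_rot: [0.768, 0.641, -0.0, 0.0]
wrist_force: [-0.9, -0.6, 0.2]
finger_gap: 0.808
```

Request:
{"fn": "servo_tool", "kwargs": {"rows": [{"dx": 0,"dy": 0,"dz": 1,"roll": 0},{"dx": 0,"dy": 0,"dz": 2,"roll": 0},{"dx": 0,"dy": 0,"dz": 3,"roll": 0},{"dx": 0,"dy": 0,"dz": 3,"roll": 0},{"dx": 0.3,"dy": 3,"dz": 3,"roll": 0},{"dx": 0.3,"dy": 3,"dz": 2,"roll": 0},{"dx": 0.3,"dy": 3,"dz": 1,"roll": 0},{"dx": 0.3,"dy": 3,"dz": 0,"roll": 0}]}}

```text
time_s: 10.3
tcp_pos: [0.4719, -0.1746, 0.2595]
tool_rot: [0.768, 0.641, 0.001, 0.002]
wrist_force: [0.5, -0.1, 0.7]
finger_gap: 1.001
```

Run:
```python
from h import *
o=env.get_obs(); print(o['time_s'],o['tcp_pos'],o['wrist_force'],o['finger_gap'])
for n in("scene","top"): cv2.imwrite(f"pics/{n}4.png",env.camera(n)[:,:,::-1])
a=cv2.imread("pics/scene4.png");b=cv2.imread("pics/top4.png");cv2.imwrite("pics/c4.png",cv2.resize(np.hstack([a,b]),(800,300)))
```

```text
10.3 [ 0.471932   -0.17462537  0.25945721] [ 0.5147964  -0.11984193  0.65832097] 1.0005454790383554
```

View pics/c4.png

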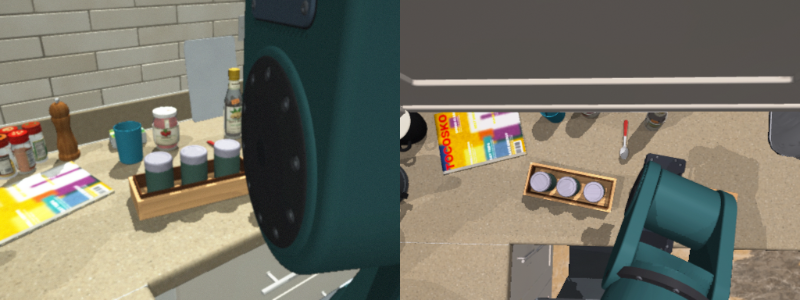

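Run:
```python
from h import *
im=cv2.imread("pics/top4.png")[:,:,::-1]; crop("top",im,150,290,200,275,5,"pics/top4c.png")
g=im.astype(int); m=((g[:,:,2]>g[:,:,0]+3)&(g.sum(2)>330)).astype(np.uint8); m[:200]=0;m[275:]=0;m[:,:150]=0;m[:,290:]=0
n,l,s,c=cv2.connectedComponentsWithStats(m)
u=np.array([np.sin(np.radians(10.3)),np.cos(np.radians(10.3))])
for i in range(1,n):
    if s[i,4]>60: print(s[i],c[i],ray("top",*c[i],.108))
for k in(1,0,-1): print(np.array([.499,.05])+u*.078*k)
```

```text
[167 220  25  25 507] [179.13412229 231.96252465] [0.51304924 0.12595108 0.108     ]
[201 227  25  25 511] [213.06457926 238.6183953 ] [0.49913263 0.04915182 0.108     ]
[235 233  26  26 517] [247.54738878 245.26305609] [ 0.48546742 -0.02769191  0.108     ]
[0.51294657 0.12674303]
[0.499 0.05 ]
[ 0.48505343 -0.02674303]
```

View pics/top4c.png

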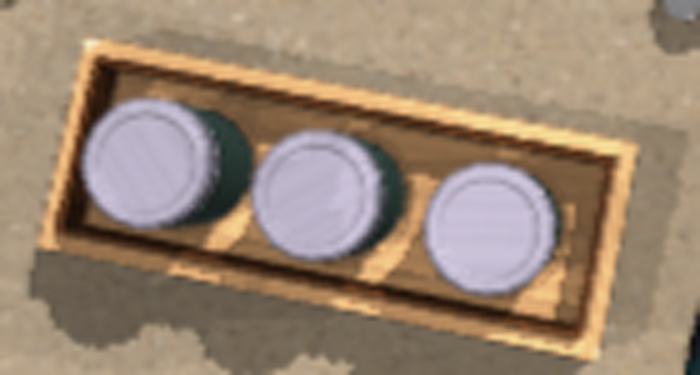

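Request:
{"fn": "servo_tool", "kwargs": {"rows": [{"dx": 0.2,"dy": 2.5,"dz": -1,"roll": 0},{"dx": 0.2,"dy": 3,"dz": -1,"roll": 0},{"dx": 0.2,"dy": 3,"dz": -1,"roll": 0},{"dx": 0.2,"dy": 2.5,"dz": -1,"roll": 0},{"dx": 0.3,"dy": 2.0,"dz": -1,"roll": 0},{"dx": 0.3,"dy": 1.5,"dz": -0.5,"roll": 0},{"dx": 0,"dy": 0.2,"dz": 0,"roll": 0},{"dx": 0,"dy": 0,"dz": 0,"roll": 0}], "squeeze": 40}}

```text
time_s: 11.2
tcp_pos: [0.4854, -0.0287, 0.2023]
tool_rot: [0.768, 0.641, 0.0, 0.0]
wrist_force: [0.6, -0.7, -0.4]
finger_gap: 0.995
```

Request:
{"fn": "servo_tool", "kwargs": {"rows": [{"dx": 0,"dy": 0.1,"dz": -1.5,"roll": 0},{"dx": 0,"dy": 0,"dz": -2.5,"roll": 0},{"dx": 0,"dy": 0,"dz": -2.5,"roll": 0},{"dx": 0,"dy": 0,"dz": -2,"roll": 0},{"dx": 0,"dy": 0,"dz": -1.7,"roll": 0},{"dx": 0,"dy": 0,"dz": -1.2,"roll": 0},{"dx": 0,"dy": 0,"dz": 0,"roll": 0},{"dx": 0,"dy": 0,"dz": 0,"roll": 0}]}}

```text
time_s: 12.0
tcp_pos: [0.4856, -0.0278, 0.0885]
tool_rot: [0.768, 0.641, 0.0, 0.0]
wrist_force: [0.7, 0.8, 0.1]
finger_gap: 1.001
```

Request:
{"fn": "servo_tool", "kwargs": {"rows": [{"dx": 0,"dy": 0,"dz": 0,"roll": 0},{"dx": 0,"dy": 0,"dz": 0,"roll": 0},{"dx": 0,"dy": 0,"dz": 0,"roll": 0},{"dx": 0,"dy": 0,"dz": 0,"roll": 0},{"dx": 0,"dy": 0,"dz": 0,"roll": 0},{"dx": 0,"dy": 0,"dz": 0,"roll": 0},{"dx": 0,"dy": 0,"dz": 0,"roll": 0},{"dx": 0,"dy": 0,"dz": 0,"roll": 0}], "gripper": -1, "squeeze": 40}}

```text
time_s: 12.8
tcp_pos: [0.4853, -0.0274, 0.0881]
tool_rot: [0.768, 0.641, -0.0, -0.0]
wrist_force: [-2.5, 1.9, 5.2]
finger_gap: 0.643
```

Request:
{"fn": "servo_tool", "kwargs": {"rows": [{"dx": 0,"dy": 0,"dz": 0.4,"roll": 0},{"dx": 0,"dy": 0,"dz": 0.8,"roll": 0},{"dx": 0,"dy": 0,"dz": 0.8,"roll": 0},{"dx": 0,"dy": 0,"dz": 0,"roll": 0},{"dx": 0,"dy": 0,"dz": 0,"roll": 0},{"dx": 0,"dy": 0,"dz": 0,"roll": 0},{"dx": 0,"dy": 0,"dz": 0,"roll": 0}]}}

```text
time_s: 13.5
tcp_pos: [0.4851, -0.0274, 0.1077]
tool_rot: [0.768, 0.641, -0.0, -0.0]
wrist_force: [-0.2, -0.5, -3.1]
finger_gap: 0.638
```

Request:
{"fn": "servo_tool", "kwargs": {"rows": [{"dx": 0,"dy": 0,"dz": 0,"roll": 0}]}}

```text
time_s: 13.6
tcp_pos: [0.4851, -0.0274, 0.1077]
tool_rot: [0.768, 0.641, -0.0, -0.0]
wrist_force: [-1.0, -0.0, -4.0]
finger_gap: 0.643
```

Request:
{"fn": "servo_tool", "kwargs": {"rows": [{"dx": 0,"dy": 0,"dz": 0,"roll": 0}]}}

```text
time_s: 13.7
tcp_pos: [0.4852, -0.0274, 0.1078]
tool_rot: [0.768, 0.641, -0.0, -0.0]
wrist_force: [-0.6, -0.3, -4.6]
finger_gap: 0.64
```

Request:
{"fn": "servo_tool", "kwargs": {"rows": [{"dx": 0,"dy": 0,"dz": 0,"roll": 0}]}}

```text
time_s: 13.8
tcp_pos: [0.4852, -0.0274, 0.1078]
tool_rot: [0.768, 0.641, -0.0, -0.0]
wrist_force: [-0.4, 0.1, -5.1]
finger_gap: 0.642
```

Request:
{"fn": "servo_tool", "kwargs": {"rows": [{"dx": 0,"dy": 0,"dz": 0,"roll": 0},{"dx": 0,"dy": 0,"dz": 0,"roll": 0},{"dx": 0,"dy": 0,"dz": 0,"roll": 0}]}}

```text
time_s: 14.1
tcp_pos: [0.4853, -0.0274, 0.1079]
tool_rot: [0.768, 0.641, -0.0, -0.0]
wrist_force: [0.4, 0.5, -5.0]
finger_gap: 0.643
```

Request:
{"fn": "servo_tool", "kwargs": {"rows": [{"dx": 0,"dy": 0,"dz": 0,"roll": 0}]}}

```text
time_s: 14.2
tcp_pos: [0.4853, -0.0274, 0.1079]
tool_rot: [0.768, 0.641, -0.0, -0.0]
wrist_force: [-0.4, 1.0, -4.9]
finger_gap: 0.642
```

Request:
{"fn": "servo_tool", "kwargs": {"rows": [{"dx": 0,"dy": 0,"dz": 0,"roll": 0}]}}

```text
time_s: 14.3
tcp_pos: [0.4852, -0.0274, 0.1079]
tool_rot: [0.768, 0.641, -0.0, -0.0]
wrist_force: [0.3, 0.4, -4.4]
finger_gap: 0.643
```

Request:
{"fn": "servo_tool", "kwargs": {"rows": [{"dx": 0,"dy": 0,"dz": 0,"roll": 0}]}}

```text
time_s: 14.4
tcp_pos: [0.4853, -0.0274, 0.1079]
tool_rot: [0.768, 0.641, 0.0, 0.0]
wrist_force: [0.5, -0.8, -4.1]
finger_gap: 0.641
```

Run:
```python
from h import *
f=[]
for i in range(4):
    o=env.get_obs(); f.append(o['wrist_force'][2]); im=env.camera("scene")
o=env.get_obs(); f.append(o['wrist_force'][2]); print(f,o['time_s'],o['tau'])
crop("s",im,150,350,150,290,4,"pics/h1.png")
```

```text
[np.float64(-4.127242956354159), np.float64(-4.953311074698992), np.float64(-3.78408318216403), np.float64(-3.7734521749374026), np.float64(-3.914495575237865)] 14.6 [-2.48129327e-04 -5.48887610e+01 -3.18495476e+01  4.88199759e-02
  3.17424280e-02 -2.97973827e-05]
```

View pics/h1.png

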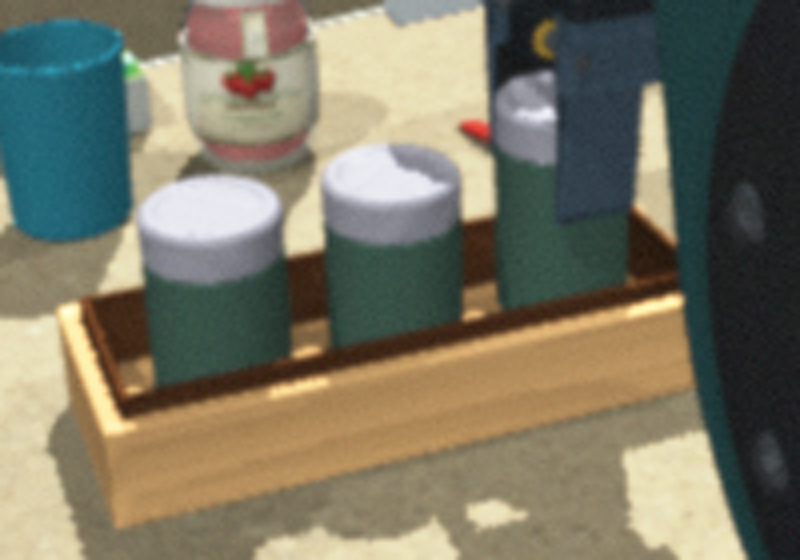

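Request:
{"fn": "servo_tool", "kwargs": {"rows": [{"dx": 0,"dy": 0,"dz": -0.6,"roll": 0},{"dx": 0,"dy": 0,"dz": -0.6,"roll": 0},{"dx": 0,"dy": 0,"dz": -0.4,"roll": 0},{"dx": 0,"dy": 0,"dz": -0.2,"roll": 0},{"dx": 0,"dy": 0,"dz": -0.15,"roll": 0},{"dx": 0,"dy": 0,"dz": 0,"roll": 0},{"dx": 0,"dy": 0,"dz": 0,"roll": 0}]}}

```text
time_s: 15.3
tcp_pos: [0.4854, -0.0274, 0.0885]
tool_rot: [0.768, 0.641, 0.0, 0.0]
wrist_force: [-0.1, -0.3, -4.0]
finger_gap: 0.641
```

Request:
{"fn": "servo_tool", "kwargs": {"rows": [{"dx": 0,"dy": 0,"dz": -0.1,"roll": 0},{"dx": 0,"dy": 0,"dz": 0,"roll": 0},{"dx": 0,"dy": 0,"dz": 0,"roll": 0}]}}

```text
time_s: 15.6
tcp_pos: [0.4855, -0.0274, 0.0881]
tool_rot: [0.768, 0.641, 0.0, 0.0]
wrist_force: [-4.8, 0.0, 10.7]
finger_gap: 0.64
```

Seated. Release, rise, shift to the middle tin.

Request:
{"fn": "servo_tool", "kwargs": {"rows": [{"dx": 0,"dy": 0,"dz": 0,"roll": 0},{"dx": 0,"dy": 0,"dz": 0,"roll": 0},{"dx": 0,"dy": 0,"dz": 0,"roll": 0},{"dx": 0,"dy": 0,"dz": 0,"roll": 0},{"dx": 0,"dy": 0,"dz": 0,"roll": 0},{"dx": 0,"dy": 0,"dz": 0,"roll": 0}], "gripper": 1}}

```text
time_s: 16.2
tcp_pos: [0.4853, -0.0274, 0.0874]
tool_rot: [0.768, 0.641, 0.0, 0.0]
wrist_force: [0.4, 0.1, -0.1]
finger_gap: 1.0
```

Request:
{"fn": "servo_tool", "kwargs": {"rows": [{"dx": 0,"dy": 0,"dz": 1,"roll": 0},{"dx": 0,"dy": 0,"dz": 2,"roll": 0},{"dx": 0,"dy": 0,"dz": 2,"roll": 0},{"dx": 0.3,"dy": 1.7,"dz": 0,"roll": 0},{"dx": 0.4,"dy": 2,"dz": 0,"roll": 0},{"dx": 0.4,"dy": 2,"dz": 0,"roll": 0},{"dx": 0.3,"dy": 2,"dz": 0,"roll": 0},{"dx": 0,"dy": 0,"dz": 0,"roll": 0}]}}

```text
time_s: 17.0
tcp_pos: [0.4997, 0.051, 0.1382]
tool_rot: [0.767, 0.641, 0.0, 0.0]
wrist_force: [0.5, -0.8, -0.1]
finger_gap: 1.002
```

Request:
{"fn": "servo_tool", "kwargs": {"rows": [{"dx": 0,"dy": 0,"dz": 0,"roll": 0},{"dx": 0,"dy": 0,"dz": -1.5,"roll": 0},{"dx": 0,"dy": 0,"dz": -2,"roll": 0},{"dx": 0,"dy": 0,"dz": -1.5,"roll": 0},{"dx": 0,"dy": 0,"dz": 0,"roll": 0}]}}

```text
time_s: 17.5
tcp_pos: [0.498, 0.0488, 0.0861]
tool_rot: [0.768, 0.64, -0.001, -0.001]
wrist_force: [-0.2, -0.6, -0.1]
finger_gap: 1.003
```

Request:
{"fn": "servo_tool", "kwargs": {"rows": [{"dx": 0,"dy": 0,"dz": 0,"roll": 0},{"dx": 0,"dy": 0,"dz": 0,"roll": 0},{"dx": 0,"dy": 0,"dz": 0,"roll": 0},{"dx": 0,"dy": 0,"dz": 0,"roll": 0},{"dx": 0,"dy": 0,"dz": 0,"roll": 0},{"dx": 0,"dy": 0,"dz": 0,"roll": 0},{"dx": 0,"dy": 0,"dz": 0,"roll": 0},{"dx": 0,"dy": 0,"dz": 0,"roll": 0}], "gripper": -1}}

```text
time_s: 18.3
tcp_pos: [0.4995, 0.0496, 0.0878]
tool_rot: [0.768, 0.641, 0.0, 0.0]
wrist_force: [-1.9, -0.5, 7.2]
finger_gap: 0.642
```

Request:
{"fn": "servo_tool", "kwargs": {"rows": [{"dx": 0,"dy": 0,"dz": 0.4,"roll": 0},{"dx": 0,"dy": 0,"dz": 0.8,"roll": 0},{"dx": 0,"dy": 0,"dz": 0.8,"roll": 0},{"dx": 0,"dy": 0,"dz": 0,"roll": 0},{"dx": 0,"dy": 0,"dz": 0,"roll": 0},{"dx": 0,"dy": 0,"dz": 0,"roll": 0},{"dx": 0,"dy": 0,"dz": 0,"roll": 0}]}}

```text
time_s: 19.0
tcp_pos: [0.4991, 0.0496, 0.1072]
tool_rot: [0.768, 0.641, -0.0, -0.0]
wrist_force: [0.3, -0.2, -2.2]
finger_gap: 0.641
```

```bash
cat > heft.py <<'E'
from h import *
import sys
f=[]
for i in range(10):
    o=env.get_obs(); f.append(o['wrist_force'][2]); im=env.camera("scene")
print(np.round(f,1),np.mean(f),o['time_s'],o['tcp_pos'],o['finger_gap'])
crop("s",im,150,350,150,290,4,sys.argv[1])
E
python3 heft.py pics/h2.png
```

```text
[-2.2 -1.9 -1.4 -1.8 -2.1 -2.4 -0.9 -1.9 -0.9 -0.4] -1.5862007058941057 19.45 [0.49927091 0.04959964 0.10741317] 0.6414001012198101
```

View pics/h2.png

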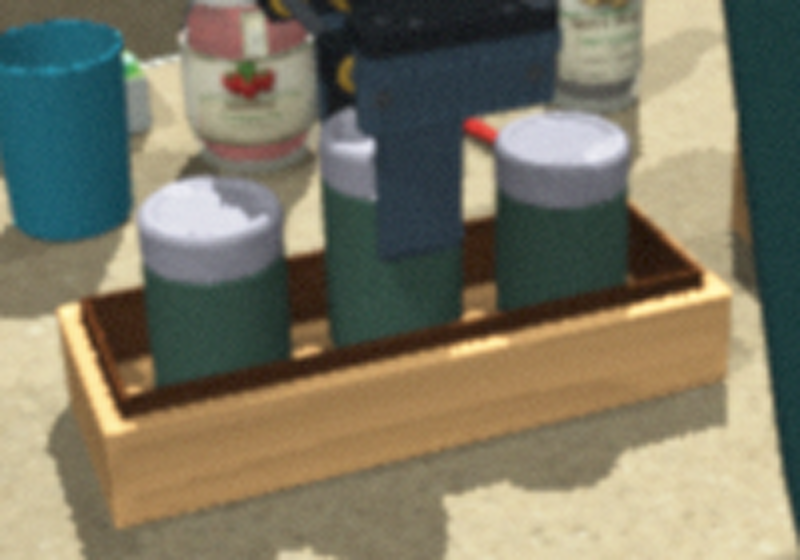

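Request:
{"fn": "servo_tool", "kwargs": {"rows": [{"dx": 0,"dy": 0,"dz": -0.6,"roll": 0},{"dx": 0,"dy": 0,"dz": -0.6,"roll": 0},{"dx": 0,"dy": 0,"dz": -0.4,"roll": 0},{"dx": 0,"dy": 0,"dz": -0.2,"roll": 0},{"dx": 0,"dy": 0,"dz": -0.15,"roll": 0},{"dx": 0,"dy": 0,"dz": -0.1,"roll": 0},{"dx": 0,"dy": 0,"dz": 0,"roll": 0},{"dx": 0,"dy": 0,"dz": 0,"roll": 0}]}}

```text
time_s: 20.3
tcp_pos: [0.4991, 0.0496, 0.0877]
tool_rot: [0.768, 0.641, -0.0, -0.0]
wrist_force: [-9.1, 0.7, 21.4]
finger_gap: 0.642
```

Request:
{"fn": "servo_tool", "kwargs": {"rows": [{"dx": 0,"dy": 0,"dz": 0,"roll": 0},{"dx": 0,"dy": 0,"dz": 0,"roll": 0},{"dx": 0,"dy": 0,"dz": 0,"roll": 0},{"dx": 0,"dy": 0,"dz": 0,"roll": 0},{"dx": 0,"dy": 0,"dz": 0,"roll": 0},{"dx": 0,"dy": 0,"dz": 0,"roll": 0}], "gripper": 1}}

```text
time_s: 20.9
tcp_pos: [0.4993, 0.0496, 0.0869]
tool_rot: [0.768, 0.641, -0.0, -0.0]
wrist_force: [0.7, -0.1, 0.8]
finger_gap: 1.003
```

Request:
{"fn": "servo_tool", "kwargs": {"rows": [{"dx": 0,"dy": 0,"dz": 1,"roll": 0},{"dx": 0,"dy": 0,"dz": 2,"roll": 0},{"dx": 0,"dy": 0,"dz": 2,"roll": 0},{"dx": 0.3,"dy": 1.6,"dz": 0,"roll": 0},{"dx": 0.4,"dy": 2,"dz": 0,"roll": 0},{"dx": 0.4,"dy": 2,"dz": 0,"roll": 0},{"dx": 0.3,"dy": 2,"dz": 0,"roll": 0},{"dx": 0,"dy": 0,"dz": 0,"roll": 0}]}}

```text
time_s: 21.7
tcp_pos: [0.5138, 0.1271, 0.1378]
tool_rot: [0.767, 0.641, 0.001, 0.0]
wrist_force: [0.8, 0.2, 0.0]
finger_gap: 1.0
```

Request:
{"fn": "servo_tool", "kwargs": {"rows": [{"dx": 0,"dy": 0,"dz": 0,"roll": 0},{"dx": 0,"dy": 0,"dz": -1.5,"roll": 0},{"dx": 0,"dy": 0,"dz": -2,"roll": 0},{"dx": 0,"dy": 0,"dz": -1.4,"roll": 0},{"dx": 0,"dy": 0,"dz": 0,"roll": 0}]}}

```text
time_s: 22.2
tcp_pos: [0.5118, 0.1248, 0.0857]
tool_rot: [0.768, 0.64, -0.002, -0.001]
wrist_force: [-0.5, -0.8, -0.4]
finger_gap: 1.001
```

Request:
{"fn": "servo_tool", "kwargs": {"rows": [{"dx": 0,"dy": 0,"dz": 0,"roll": 0},{"dx": 0,"dy": 0,"dz": 0,"roll": 0},{"dx": 0,"dy": 0,"dz": 0,"roll": 0},{"dx": 0,"dy": 0,"dz": 0,"roll": 0},{"dx": 0,"dy": 0,"dz": 0,"roll": 0},{"dx": 0,"dy": 0,"dz": 0,"roll": 0},{"dx": 0,"dy": 0,"dz": 0,"roll": 0},{"dx": 0,"dy": 0,"dz": 0,"roll": 0}], "gripper": -1}}

```text
time_s: 23.0
tcp_pos: [0.5134, 0.1257, 0.0883]
tool_rot: [0.768, 0.641, 0.0, 0.0]
wrist_force: [-1.4, 1.0, 7.4]
finger_gap: 0.644
```

Request:
{"fn": "servo_tool", "kwargs": {"rows": [{"dx": 0,"dy": 0,"dz": 0.4,"roll": 0},{"dx": 0,"dy": 0,"dz": 0.8,"roll": 0},{"dx": 0,"dy": 0,"dz": 0.8,"roll": 0},{"dx": 0,"dy": 0,"dz": 0,"roll": 0},{"dx": 0,"dy": 0,"dz": 0,"roll": 0},{"dx": 0,"dy": 0,"dz": 0,"roll": 0},{"dx": 0,"dy": 0,"dz": 0,"roll": 0}]}}

```text
time_s: 23.7
tcp_pos: [0.5131, 0.1255, 0.1077]
tool_rot: [0.768, 0.641, -0.0, -0.0]
wrist_force: [1.3, -0.4, -1.3]
finger_gap: 0.64
```

```bash
python3 heft.py pics/h3.png
```

```text
[-1.3 -2.1 -1.7 -1.3 -1.2 -2.1 -1.9 -1.  -2.1 -1.3] -1.5947969103410293 24.15 [0.51325022 0.12560746 0.10791915] 0.6391354359521555
```

View pics/h3.png

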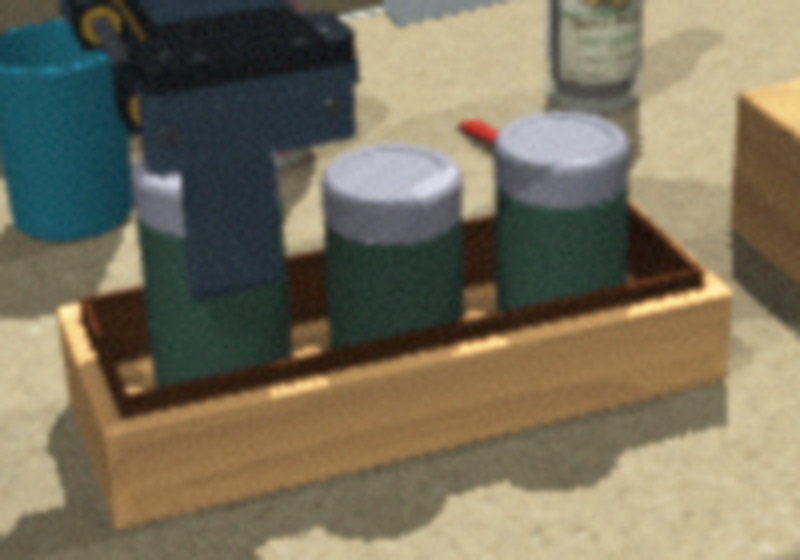

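Both others are about 1.6 N; the -y tin (4.3 N) is the sugar. Set this one back.

Request:
{"fn": "servo_tool", "kwargs": {"rows": [{"dx": 0,"dy": 0,"dz": -0.6,"roll": 0},{"dx": 0,"dy": 0,"dz": -0.6,"roll": 0},{"dx": 0,"dy": 0,"dz": -0.4,"roll": 0},{"dx": 0,"dy": 0,"dz": -0.2,"roll": 0},{"dx": 0,"dy": 0,"dz": -0.15,"roll": 0},{"dx": 0,"dy": 0,"dz": -0.1,"roll": 0},{"dx": 0,"dy": 0,"dz": 0,"roll": 0},{"dx": 0,"dy": 0,"dz": 0,"roll": 0}]}}

```text
time_s: 25.0
tcp_pos: [0.5131, 0.1257, 0.0882]
tool_rot: [0.768, 0.641, -0.0, -0.0]
wrist_force: [-7.9, 0.1, 16.9]
finger_gap: 0.639
```

Request:
{"fn": "servo_tool", "kwargs": {"rows": [{"dx": 0,"dy": 0,"dz": 0,"roll": 0},{"dx": 0,"dy": 0,"dz": 0,"roll": 0},{"dx": 0,"dy": 0,"dz": 0,"roll": 0},{"dx": 0,"dy": 0,"dz": 0,"roll": 0},{"dx": 0,"dy": 0,"dz": 0,"roll": 0},{"dx": 0,"dy": 0,"dz": 0,"roll": 0}], "gripper": 1}}

```text
time_s: 25.6
tcp_pos: [0.5132, 0.1256, 0.0874]
tool_rot: [0.768, 0.641, -0.0, -0.0]
wrist_force: [-0.9, 0.4, 0.1]
finger_gap: 1.0
```

Request:
{"fn": "servo_tool", "kwargs": {"rows": [{"dx": 0,"dy": 0,"dz": 1,"roll": 0},{"dx": 0,"dy": 0,"dz": 2,"roll": 0},{"dx": 0,"dy": 0,"dz": 3,"roll": 0},{"dx": -0.5,"dy": -2.8,"dz": 0,"roll": 0},{"dx": -0.6,"dy": -3.0,"dz": 0,"roll": 0},{"dx": -0.6,"dy": -3,"dz": 0,"roll": 0},{"dx": -0.6,"dy": -3,"dz": 0,"roll": 0},{"dx": -0.4,"dy": -2.5,"dz": 0,"roll": 0}]}}

```text
time_s: 26.4
tcp_pos: [0.4859, -0.0187, 0.1482]
tool_rot: [0.768, 0.641, 0.0, 0.0]
wrist_force: [-0.4, -0.2, 0.2]
finger_gap: 1.0
```

Request:
{"fn": "servo_tool", "kwargs": {"rows": [{"dx": -0.1,"dy": -1,"dz": 0,"roll": 0},{"dx": 0,"dy": 0,"dz": 0,"roll": 0},{"dx": 0,"dy": 0,"dz": 0,"roll": 0}]}}

```text
time_s: 26.7
tcp_pos: [0.4856, -0.027, 0.1477]
tool_rot: [0.768, 0.641, 0.0, 0.0]
wrist_force: [-0.2, -0.1, -0.1]
finger_gap: 1.002
```

Request:
{"fn": "servo_tool", "kwargs": {"rows": [{"dx": 0,"dy": 0,"dz": -1.5,"roll": 0},{"dx": 0,"dy": 0,"dz": -2,"roll": 0},{"dx": 0,"dy": 0,"dz": -1.5,"roll": 0},{"dx": 0,"dy": 0,"dz": -0.9,"roll": 0},{"dx": 0,"dy": 0,"dz": 0,"roll": 0}]}}

```text
time_s: 27.2
tcp_pos: [0.4848, -0.0266, 0.0876]
tool_rot: [0.768, 0.641, -0.001, -0.001]
wrist_force: [-0.1, 0.2, 0.5]
finger_gap: 0.999
```

Request:
{"fn": "servo_tool", "kwargs": {"rows": [{"dx": 0,"dy": 0,"dz": 0,"roll": 0},{"dx": 0,"dy": 0,"dz": 0,"roll": 0},{"dx": 0,"dy": 0,"dz": 0,"roll": 0},{"dx": 0,"dy": 0,"dz": 0,"roll": 0},{"dx": 0,"dy": 0,"dz": 0,"roll": 0},{"dx": 0,"dy": 0,"dz": 0,"roll": 0},{"dx": 0,"dy": 0,"dz": 0,"roll": 0},{"dx": 0,"dy": 0,"dz": 0,"roll": 0}], "gripper": -1}}

```text
time_s: 28.0
tcp_pos: [0.4854, -0.0275, 0.0888]
tool_rot: [0.768, 0.641, 0.0, 0.0]
wrist_force: [-2.4, -0.2, 6.6]
finger_gap: 0.642
```

Request:
{"fn": "servo_tool", "kwargs": {"rows": [{"dx": 0,"dy": 0,"dz": 0.4,"roll": 0},{"dx": 0,"dy": 0,"dz": 0.8,"roll": 0},{"dx": 0,"dy": 0,"dz": 1.5,"roll": 0},{"dx": 0,"dy": 0,"dz": 2.5,"roll": 0},{"dx": 0,"dy": 0,"dz": 2.5,"roll": 0},{"dx": 0,"dy": 0,"dz": 2.5,"roll": 0},{"dx": 0,"dy": 0,"dz": 2.5,"roll": 0},{"dx": 0,"dy": 0,"dz": 2.0,"roll": 0}]}}

```text
time_s: 28.8
tcp_pos: [0.4852, -0.0274, 0.2373]
tool_rot: [0.768, 0.641, 0.0, 0.0]
wrist_force: [0.4, 0.2, -4.3]
finger_gap: 0.644
```

Request:
{"fn": "servo_tool", "kwargs": {"rows": [{"dx": 0,"dy": 0,"dz": 1.5,"roll": 0},{"dx": 0,"dy": 0,"dz": 0.8,"roll": 0},{"dx": 0,"dy": 0,"dz": 0,"roll": 0},{"dx": 0,"dy": 0,"dz": 0,"roll": 0},{"dx": 0,"dy": 0,"dz": 0,"roll": 0},{"dx": 0,"dy": 0,"dz": 0,"roll": 0},{"dx": 0,"dy": 0,"dz": 0,"roll": 0}]}}

```text
time_s: 29.5
tcp_pos: [0.4851, -0.0274, 0.2579]
tool_rot: [0.768, 0.641, -0.0, -0.0]
wrist_force: [-0.2, -0.5, -3.9]
finger_gap: 0.644
```

Run:
```python
from h import *
f=[]
for i in range(5):
    o=env.get_obs(); f.append(o['wrist_force'][2]); a=env.camera("scene")
b=env.camera("top"); o=env.get_obs()
print(np.round(f,1),np.mean(f),o['time_s'],o['tcp_pos'],o['finger_gap'],o['qvel'])
cv2.imwrite("pics/f1.png",a[:,:,::-1]);cv2.imwrite("pics/f2.png",b[:,:,::-1])
```

```text
[-3.9 -4.6 -4.7 -4.7 -4.3] -4.44947400662653 29.8 [ 0.48525395 -0.02741716  0.25837396] 0.6443099478374184 [ 0.00085176 -0.00118695  0.00140749  0.00076855 -0.00119416  0.00032227]
```

View pics/f1.png

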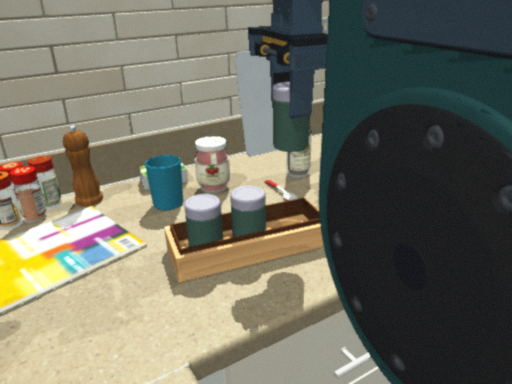

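View pics/f2.png

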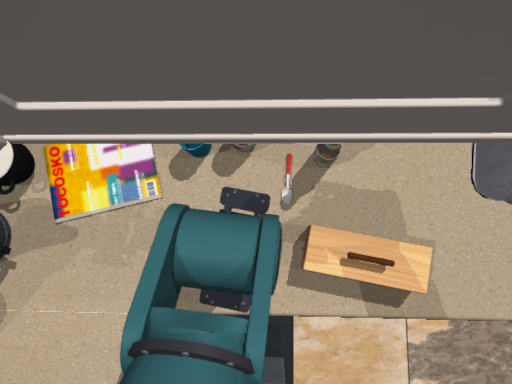

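```bash
python3 -c "
from station import env
print(env.job_done())"
```

```text
the job is handed in; nothing more can be done
None
```

I lifted the cover off and laid it flat, right way up and released, on the bare worktop to the right, with its near end about 5 cm clear of the caddy. I then hefted all three tins.

| Well | Measured weight |
|---|---|
| -y end (well_3) | about 4.3 N |
| Middle (well_2) | about 1.6 N |
| +y end (well_1) | about 1.6 N |

The tin from the -y well is therefore the sugar. I set the other two back down in their wells, feeling each touch the floor before letting go.

I handed in with the sugar tin held still at 40 N. Its underside was at about 17.8 cm, worked out from the tool height, and it looked upright in the picture. At that point:

- **Weight in hand:** it read 4.4 N again.
- **Clock:** it stood at 29.8 s, well inside the 72 s limit.
- **Pictures:** they show the two light tins upright in their wells, the cover flat and clear of the caddy, and the beaker, jam jar, teaspoon and sauce bottle looking where they were.

No check failed or disagreed. The wrist force readings scattered by up to about 1 N, well below the 2.7 N gap between the sugar and the others.

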